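# Wind the examination turntable on by a quarter turn

## Robot

A 6-joint arm with a two-finger parallel gripper is mounted at the origin on the work surface. World frame = base frame: x ahead of the robot, y to its left, z up, the work surface at z = 0. Lengths are in m, angles in rad, forces in N, time in s.
With the tool pointing down it reaches from about 0.35 to 0.85 m from the base axis. Payload 8.1 kg.
Tool frame: the origin (TCP) lies midway between the tips of the shut fingers; the grasp point (between the pads) lies 19 mm behind it (robot.grip_point_offset is the distance from the TCP to the grasp point, in m); z points along the fingers, y is the line along which they close (so a half turn about z gives the same grasp; the last joint's range is limited). The gripper opens to 93 mm and grips with 3 to 60 N. Pads are 15 mm wide; open, the fingers measure 128 mm over their backs; the gripper's body (75 mm by 188 mm) begins 65 mm behind the grasp point.
Start: joints at [-1.281, 0.13, 1.488, -0, 1.523, -0.085], TCP at [0.22, -0.558, 0.219] pointing down, gripper open.
Joint ranges: [-2.96, 2.96], [-0.89, 2.26], [0.02, 2.5], [-1.34, 4.48], [0, 2.73], [-2.66, 2.66]. Speed limits (rad/s): [2.39, 2.39, 2.79, 3.14, 3.14, 3.14].

## Interface

Orientations are given as a rotation vector (axis times angle).
In Python, from plant import robot, read_camera, job gives the robot as it stands.
- The arm moves only by the shell command python3 -m inch 'ROWS' [FORCE]. ROWS is JSON, one flat list of numbers, 5 for each row, row after row: the shift along the world's x, y, z in mm, then the turn about the world's z in degrees, then the opening in per cent of the stroke, from 0 (shut) to 100 (fully open). In form: [dx, dy, dz, yaw, hand, dx, dy, dz, yaw, hand, ...]. A call has 1 to 10 rows; each row is the pose to reach, as a shift and turn from the pose commanded when the call began; what a row does not reach only later rows make up. A row lasts 1/12 s, in which the tool goes at most 41.7 mm and 7.16 degrees, less where a joint would pass 70% of its speed; a pose out of reach is approached as far as the arm can. A call with a gripper value outside its range is refused whole. The fingers move at their own pace and stop on an object; FORCE is the grip in N (left out, the last holds). Time passes only in rows, so rows that repeat a pose let the fingers close. It gives the time, the measured TCP pose, the force, the opening and the grip force at its end, in the units of the state.
- robot.read_state(): the state, without advancing time (a new reading comes with each control period).
- read_camera(name): name is "scene" or "top" or "wrist"; returns a dict with "image" (384x512x3 uint8, blue, green, red), "K" (3x3 intrinsics, pixels), "extrinsics" (4x4, takes a point from world to camera coordinates); the wrist camera has in their place "mount" (4x4, takes a point from camera to tool coordinates, whose origin is the TCP and whose axes are the flange's). Camera axes: x right, y down, z forward; pixel columns grow to the right and rows downward; lengths in m; the calibration is good to about 2 mm. A picture is of the moment at which its call begins: read the wrist's pose just before it. There is no depth.
- job.close_job(): hands the job in; it is judged then, once.
The state is a dict: "t": time; "q": joint angles; "dq": joint speeds; "joint_torque": joint torques, N m; "tool_pos": TCP position; "orientation": TCP orientation; "force": force on the tool from outside, world axes, zero at the start; "wrist_torque": the same for the moment, N m; "opening": finger opening in m; "gripper_force": force on a finger pad.
Only numpy, scipy, OpenCV 4.12 (cv2) and the standard library are available. Lean on these libraries where they do the work, as an engineer would, in place of code of your own. Each camera call takes 0.05 s, during which the arm holds its last target. There are 200 camera calls.

## Task

An old book lies on a hand-wound geared turntable, ready for its next side to be inspected. Take the upright crank handle of the turntable's handwheel and wind the wheel exactly two full turns clockwise as seen from above, which carries the table and the book round by a quarter turn, and then let go. Move the table by its handwheel only: do not touch the table disc or the book.

Things in the scene. Friction and masses are not known exactly. Their poses are not given: they have to be found in the camera images.
- handwheel (a joint): Flat steel handwheel on an upright axle, 134 mm over its rim, three spokes, rim top 80 mm above the work surface; it stands at one end of the grey turntable housing. Its value is its angle in rad and grows clockwise seen from above; one turn is 6.283. It starts at any angle from 0 to 6.28, has no stop in reach, takes about 0.15 N m to turn and stays where it is left. It is geared 8 to 1 to the table: one clockwise turn of the wheel turns the table 45 degrees clockwise.
- wheel_hub (a point): Centre of the handwheel, a point on its upright axis at the top of the hub, 82 mm above the work surface. Its x axis points from the wheel's axis towards the crank handle, its z axis up.
- handle_top (a point): Centre of the top end of the crank handle: an upright black round handle 24 mm in diameter and 60 mm tall (its foot 84 mm, its top 144 mm above the work surface), standing on the rim of the handwheel 60 mm from the wheel's axis. The handle spins freely on its own pin, so a gripper that holds it may keep its own direction while it goes round. Its z axis points up.
- table_disc: Round aluminium table, 250 mm in diameter, with a grey felt top 80 mm above the work surface; origin on its axis, 16 mm below the felt top. The axis stands 240 mm from the handwheel's axis, to the left of the wheel (+y, within 25 degrees). It turns only when the handwheel turns. Not to be touched.
- table_mark (a point): Small brass stud in the top of the table disc near its edge, 115 mm from the table's axis, 80 mm above the work surface; it goes round with the table.
- book: Closed brown book lying flat on the felt near the middle of the table, 150 x 110 x 28 mm, 250 to 490 g, loose; origin at the centre of its underside, x along its long side, z up. Its top is 108 mm above the work surface. It rides round with the table and must not be touched.
Not all that is in view belongs to the job. What is meant by the book is not red or turquoise, and is the smaller of those in its own colour.

How it is judged:
On the way:
1. the first turn is wound: the table has gone round by about an eighth of a turn (distance of table_mark from where it was at the start of the episode above 0.0824 m), for 0.05 s.
At the end, for the whole second after the job is handed in: The handwheel is two turns clockwise of its start within 36 degrees, so the table is a quarter turn clockwise of its start within 4.5 degrees (stud 156 to 169 mm from where it was, wheel reading over 10); the wheel is still and the book lies flat, within 30 mm of where it was (distance of table_mark from where it was at the start of the episode between 0.1561 and 0.1689 m and value of joint handwheel above 10 rad and velocity of joint handwheel between -0.1 and 0.1 rad/s and distance of book from where it was at the start of the episode below 0.03 m and angle between book's own z axis and vertical below 0.1 rad); the robot touches nothing.
It fails at once if the robot pushes the table disc (contact force between any of the fingers, the arm and table_disc above 1 N).
It fails at once if the robot touches the book (contact force between any of the fingers, the arm and book above 1 N).
It also fails if it takes over 64 s, if anything falls off the work surface, if the arm or the gripper's body presses on something with over 40 N, if the wrist force passes 120 N, or if a joint passes its speed limit or range.

## Working session

There is one attempt and no reset: what is moved stays moved. The work goes in short steps, Python scripts to look and compute and a shell command to move; the robot and the scene stay as the last step left them, time stands still between calls to the robot, and variables do not carry over. Pictures are saved under pics/ and viewed, at most 10 in all, crops included, and the job is handed in when it is done.

```bash
mkdir -p pics; python3 - <<'E'
from plant import robot, read_camera
import cv2,pickle
s=robot.read_state();print(s['t'],s['tool_pos'],s['orientation'],s['opening'])
d={}
for n in("top","scene"):
    c=read_camera(n);d[n]=c;cv2.imwrite(f"pics/{n}0.png",c["image"])
pickle.dump(d,open("c0.pkl","wb"))
E
```

```text
0.0 [ 0.21950187 -0.55780208  0.21759508] [-3.08482347e+00 -5.84944607e-01  3.32574949e-04] 0.09281901015198006
```

View pics/top0.png

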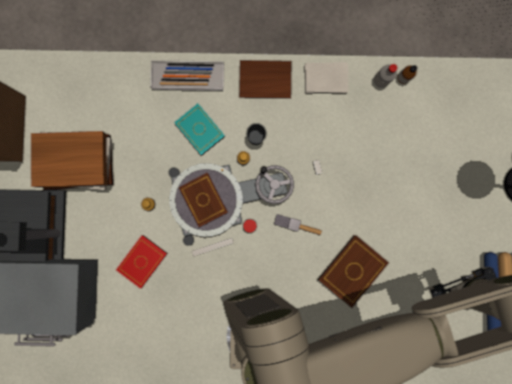

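View pics/scene0.png

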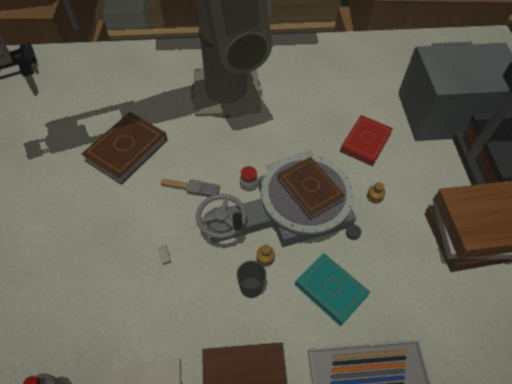

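Candidates for the book: brown on the table (top 204,199), larger brown (353,270), red (142,261) and turquoise (200,129). The one meant is the smaller brown at (204,199), on the turntable. I'll confirm that in a crop, along with the wheel and handle.

```bash
python3 - <<'E'
import cv2,pickle,numpy as np
d=pickle.load(open("c0.pkl","rb"))
a=cv2.resize(d["top"]["image"][150:250,150:310],None,fx=5,fy=5,interpolation=2)[:300*2]
b=cv2.resize(d["scene"]["image"][150:270,185:365],None,fx=4,fy=4,interpolation=2)
cv2.imwrite("pics/cropt.png",a);cv2.imwrite("pics/crops.png",b)
for n in d: print(n,d[n]["K"].round(1).tolist(),d[n]["extrinsics"].round(3).tolist())
E
```

```text
top [[468.3, 0.0, 246.0], [0.0, 468.3, 191.3], [0.0, 0.0, 1.0]] [[0.017, -1.0, 0.002, 0.053], [-0.998, -0.017, -0.061, 0.509], [0.061, -0.001, -0.998, 1.639], [0.0, 0.0, 0.0, 1.0]]
scene [[452.1, 0.0, 256.0], [0.0, 452.1, 190.0], [0.0, 0.0, 1.0]] [[0.082, 0.997, 0.014, -0.101], [0.83, -0.06, -0.554, -0.335], [-0.551, 0.057, -0.832, 1.531], [0.0, 0.0, 0.0, 1.0]]
```

View pics/cropt.png

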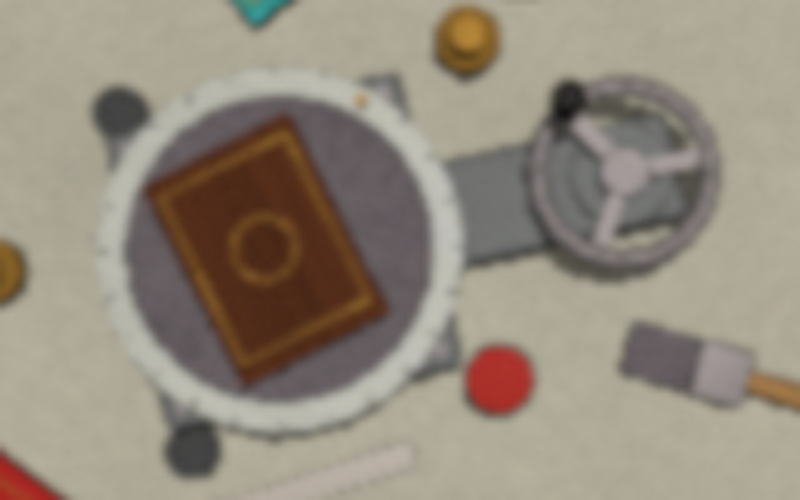

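View pics/crops.png

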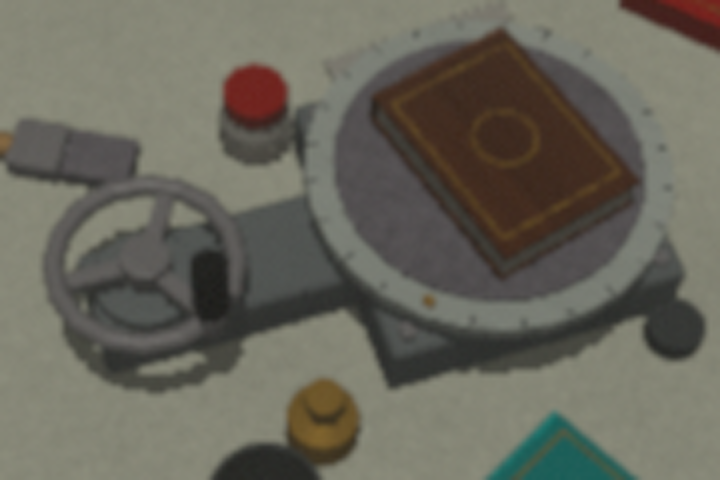

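The crops confirm it. The smaller brown book is on the felt (top crop 265,248). The wheel hub is at crop (625,170), the handle top near (569,97), the stud at (361,101) and the disc centre near (282,252). In the scene crop the hub is at (146,254), the handle top at (209,256) and the stud at (429,301).

```bash
cat > h.py <<'E'
import numpy as np
def ray(c,u,v,z):
    E=c["extrinsics"];R,t=E[:3,:3],E[:3,3];o=-R.T@t
    d=R.T@np.linalg.solve(c["K"],[u,v,1.]);return o+d*(z-o[2])/d[2]
E
python3 - <<'E'
import pickle,numpy as np,cv2
from h import ray
d=pickle.load(open("c0.pkl","rb"));T,S=d["top"],d["scene"]
f=lambda u,v,k,a,b:((u+.5)/k-.5+a,(v+.5)/k-.5+b)
P={}
for n,pt,ps,z in[("hub",(625,170),(146,254),.082),("handle",(569,97),(209,256),.144),("table",(282,252),None,.08),("stud",(361,101),(429,301),.08)]:
    P[n]=ray(T,*f(*pt,5,150,150),z);print(n,"top",P[n].round(4),end=" ")
    if ps: print("scene",ray(S,*f(*ps,4,185,150),z).round(4),end="")
    print()
n=np.linalg.norm
v=P["handle"]-P["hub"];print("r",n(v[:2]),"ang",np.degrees(np.arctan2(v[1],v[0])),"hub-table",n((P["table"]-P["hub"])[:2]),"stud r",n((P["stud"]-P["table"])[:2]))
# black handle blob in top
im=T["image"];m=(im[150:200,245:300].max(2)<45).astype(np.uint8)
_,_,st,ce=cv2.connectedComponentsWithStats(m);print(st.tolist(),(ce+[245,150]).round(2).tolist())
E
```

```text
hub top [ 0.5314 -0.0351  0.082 ] scene [ 0.5282 -0.0336  0.082 ]
handle top [0.5738 0.006  0.144 ] scene [0.5695 0.0061 0.144 ]
table top [0.4719 0.1966 0.08  ] 
stud top [0.5756 0.1451 0.08  ] scene [0.5751 0.1451 0.08  ]
r 0.058984277278012094 ang 44.15908030431027 hub-table 0.23920179071894523 stud r 0.11581511033575165
[[0, 0, 55, 50, 2735], [16, 19, 5, 5, 15]] [[272.05, 174.52], [262.8, 171.33]]
```

```bash
python3 -m inch '[352,564,0,0,60,352,564,0,0,60,352,564,0,0,60,352,564,0,0,60,352,564,0,0,60,352,564,0,0,60,352,564,0,0,60,352,564,0,0,60,352,564,0,0,60,352,564,0,0,60]' 25
```

```text
t: 0.93
tool_pos: [0.4407, -0.2029, 0.2184]
orientation: [-3.087, -0.585, 0.0]
force: [-0.6, -0.3, -0.1]
opening: 0.0558
gripper_force: 0.0
```

```bash
python3 -m inch '[131,210,0,0,60,131,210,0,0,60,131,210,0,0,60,131,210,0,0,60,131,210,0,0,60,131,210,0,0,60,131,210,0,0,60,131,210,0,0,60]'
python3 - <<'E'
from plant import robot, read_camera
import cv2,numpy as np
s=robot.read_state();print(s['tool_pos'],s['orientation'])
c=read_camera("wrist");im=c["image"];M=c["mount"]
R=cv2.Rodrigues(np.array(s['orientation']))[0];M=np.array(M)
for n,p in(("handle",[.572,.0065,.144]),("hub",[.530,-.0345,.082])):
    q=np.linalg.inv(M)@np.r_[R.T@(np.array(p)-s['tool_pos']),1];u=c["K"]@q[:3];u=u/u[2];print(n,u[:2].round(1))
    cv2.drawMarker(im,tuple(int(x) for x in u[:2].round()),(0,255,0),0,12,1)
cv2.imwrite("pics/w1.png",im)
E
```

```text
t: 1.6
tool_pos: [0.5713, 0.0072, 0.2176]
orientation: [-3.085, -0.591, 0.003]
force: [-1.0, -0.1, -0.5]
opening: 0.0556
gripper_force: 0.0
[0.57134752 0.00716146 0.21758235] [-3.08505507e+00 -5.90977432e-01  2.80243417e-03]
handle [256.7 196.5]
hub [276.  227.7]
```

View pics/w1.png

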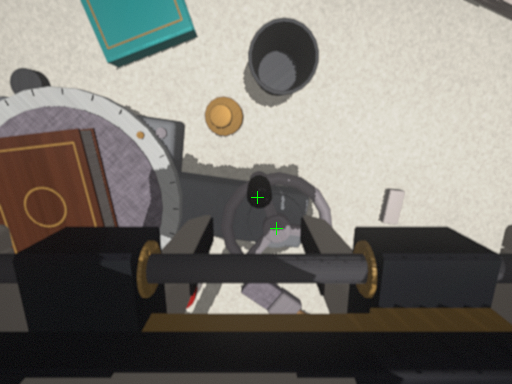

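The wrist view shows the handle as a dark blob at (259,173–208), between the fingers, with the wheel under it. I'll check which end of the blob is the top.

```bash
python3 - <<'E'
from plant import robot, read_camera
import cv2,numpy as np
s=robot.read_state()
c=read_camera("wrist");im=c["image"];M=np.array(c["mount"])
R=cv2.Rodrigues(np.array(s['orientation']))[0]
def pr(p):
    q=np.linalg.inv(M)@np.r_[R.T@(np.array(p)-s['tool_pos']),1];u=c["K"]@q[:3];return (u/u[2])[:2]
print(pr([.572,.0065,.144]),pr([.572,.0065,.084]),pr([.573,.0065,.144])-pr([.572,.0065,.144]),pr([.572,.0075,.144])-pr([.572,.0065,.144]))
print("y axis",R[:,1],"cam world",s['tool_pos']+R@M[:3,3])
cv2.imwrite("pics/w2.png",cv2.resize(np.clip(im[160:250,210:340]*1.6,0,255).astype(np.uint8),None,fx=6,fy=6,interpolation=2))
E
```

```text
[255.33280671 195.49580651] [255.54483721 181.82829066] [ 0.40747762 -0.99759296] [-1.03108154 -0.39492938]
y axis [ 3.67873116e-01 -9.29875949e-01 -3.00696474e-04] cam world [0.63090192 0.02874933 0.38392296]
```

View pics/w2.png

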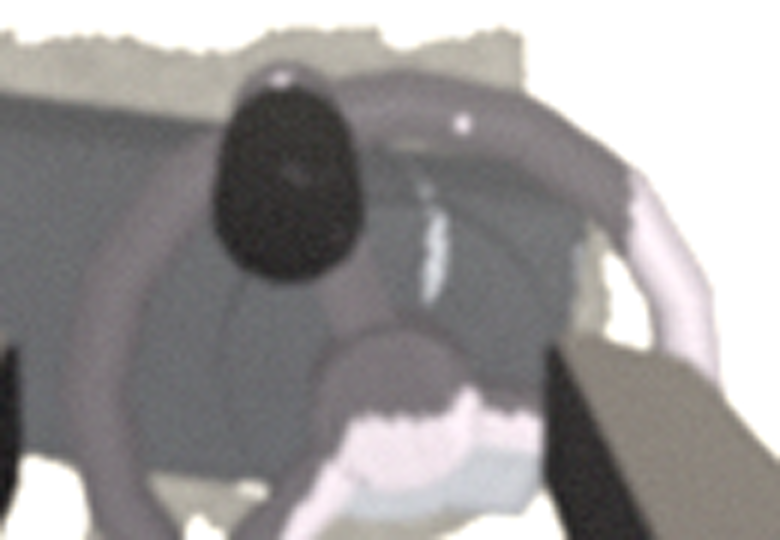

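The top face of the handle is centred near crop (288,210), about 2 mm from where I predicted it. The hub matches. Next I go down and grip.

```bash
python3 -m inch '[2,-2,-30,0,60,2,-2,-60,0,60,2,-2,-85,0,60,2,-2,-105,0,60,2,-2,-112,0,60,2,-2,-112,0,60,2,-2,-112,0,60]' 
python3 -m inch '[0,0,0,0,20,0,0,0,0,20,0,0,0,0,20,0,0,0,0,20,0,0,0,0,20,0,0,0,0,20]' 25
```

```text
t: 2.28
tool_pos: [0.5733, 0.0021, 0.1075]
orientation: [3.087, 0.583, 0.001]
force: [0.2, -0.5, 0.5]
opening: 0.056
gripper_force: 0.0
t: 2.78
tool_pos: [0.5736, 0.0035, 0.1072]
orientation: [-3.086, -0.586, -0.001]
force: [0.5, 1.2, 2.3]
opening: 0.0235
gripper_force: 25.0
```

```bash
python3 -c "
import numpy as np
a=np.radians(42)
for k in range(1,21):
  b=a-np.radians(18*k);print(k,*(60*np.array([np.cos(b)-np.cos(a),np.sin(b)-np.sin(a)])).round(0))
a=np.radians(42-90)
print()
for k in range(1,11):
  b=a-np.radians(18*k);print(k,*(60*np.array([np.cos(b)-np.cos(a),np.sin(b)-np.sin(a)])).round(0))"
```

```text
1 10.0 -16.0
2 15.0 -34.0
3 14.0 -53.0
4 7.0 -70.0
5 -4.0 -85.0
6 -20.0 -95.0
7 -38.0 -100.0
8 -57.0 -99.0
9 -75.0 -92.0
10 -89.0 -80.0
11 -99.0 -65.0
12 -104.0 -46.0
13 -103.0 -28.0
14 -97.0 -10.0
15 -85.0 4.0
16 -69.0 15.0
17 -51.0 20.0
18 -32.0 19.0
19 -15.0 12.0
20 0.0 -0.0

1 -16.0 -10.0
2 -34.0 -15.0
3 -53.0 -14.0
4 -70.0 -7.0
5 -85.0 4.0
6 -95.0 20.0
7 -100.0 38.0
8 -99.0 57.0
9 -92.0 75.0
10 -80.0 89.0
```

```bash
python3 -m inch '[10,-16,0,0,20,14,-34,0,0,20,14,-53,0,0,20,6,-71,0,0,20,-4,-85,0,0,20,-4,-85,0,0,20]'
```

```text
t: 3.28
tool_pos: [0.5666, -0.0814, 0.1071]
orientation: [-3.082, -0.583, 0.006]
force: [-10.6, 9.5, 8.9]
opening: 0.0234
gripper_force: 25.0
```

```bash
python3 -m inch '[-17,-9,0,0,20,-35,-14,0,0,20,-54,-13,0,0,20,-71,-6,0,0,20,-86,4,0,0,20,-86,4,0,0,20]'; python3 -m inch '[-10,16,0,0,20,-15,34,0,0,20,-14,53,0,0,20,-7,70,0,0,20,4,85,0,0,20,4,85,0,0,20]'
```

```text
t: 3.78
tool_pos: [0.483, -0.0755, 0.1073]
orientation: [-3.084, -0.586, -0.005]
force: [3.9, 6.6, -2.7]
opening: 0.0238
gripper_force: 25.0
t: 4.28
tool_pos: [0.4882, 0.0096, 0.1071]
orientation: [-3.085, -0.588, -0.002]
force: [-3.1, 6.2, 8.5]
opening: 0.0236
gripper_force: 25.0
```

```bash
python3 -m inch '[16,10,0,0,20,34,15,0,0,20,53,13,0,0,20,70,6,0,0,20,85,-5,0,0,20,85,-5,0,0,20]'; python3 -m inch '[10,-16,0,0,20,14,-34,0,0,20,13,-53,0,0,20,5,-71,0,0,20,-6,-85,0,0,20,-6,-85,0,0,20]'
python3 - <<'E'
from plant import read_camera
import cv2
cv2.imwrite("pics/top2.png",cv2.resize(read_camera("top")["image"][130:270,120:330],None,fx=3,fy=3))
E
```

```text
t: 4.78
tool_pos: [0.5752, 0.0011, 0.1073]
orientation: [3.086, 0.585, 0.006]
force: [8.3, 2.8, -0.1]
opening: 0.0237
gripper_force: 25.0
t: 5.28
tool_pos: [0.5637, -0.0836, 0.1072]
orientation: [-3.084, -0.583, 0.004]
force: [-6.6, 6.6, 6.8]
opening: 0.0236
gripper_force: 25.0
```

View pics/top2.png

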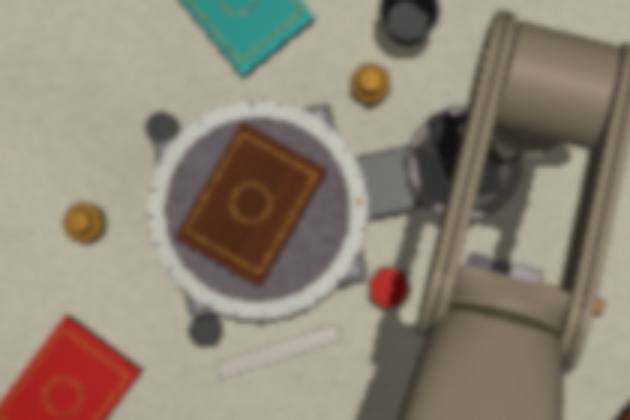

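The table has turned about 56° clockwise (the stud is now at crop 360,202) and the book is riding with it. Three quarter-turns remain.

```bash
python3 -m inch '[-17,-9,0,0,20,-35,-13,0,0,20,-54,-11,0,0,20,-70,-3,0,0,20,-84,8,0,0,20,-84,8,0,0,20]'; python3 -m inch '[-10,16,0,0,20,-15,34,0,0,20,-14,53,0,0,20,-6,70,0,0,20,5,85,0,0,20,5,85,0,0,20]';python3 -m inch '[16,10,0,0,20,34,15,0,0,20,53,14,0,0,20,70,7,0,0,20,85,-5,0,0,20,85,-5,0,0,20,85,-5,0,0,20]'
```

```text
t: 5.83
tool_pos: [0.4812, -0.0733, 0.1072]
orientation: [-3.085, -0.585, -0.003]
force: [1.4, 2.9, 0.1]
opening: 0.0233
gripper_force: 25.0
t: 6.33
tool_pos: [0.4891, 0.0108, 0.1072]
orientation: [3.084, 0.586, 0.005]
force: [4.2, -3.2, 2.5]
opening: 0.0234
gripper_force: 25.0
t: 6.92
tool_pos: [0.573, 0.0041, 0.1072]
orientation: [3.086, 0.583, 0.002]
force: [1.4, -1.2, 4.5]
opening: 0.0239
gripper_force: 25.0
```

Back at the starting handle position. Now I release, lift straight up and back off.

```bash
python3 -m inch '[0,0,0,0,60,0,0,0,0,60,0,0,0,0,60,0,0,0,0,60,0,0,0,0,60]'; python3 -m inch '[0,0,15,0,60,0,0,40,0,60,0,0,80,0,60,0,0,112,0,60,-35,-60,112,0,60,-70,-120,112,0,60,-105,-180,112,0,60,-140,-240,112,0,60,-170,-280,112,0,60,-170,-280,112,0,60]'
python3 - <<'E'
from plant import read_camera
import cv2,numpy as np,pickle
from h import ray
c=read_camera("top");pickle.dump(c,open("c3.pkl","wb"))
cv2.imwrite("pics/top3.png",cv2.resize(c["image"][150:250,150:310],None,fx=5,fy=5,interpolation=2))
E
```

```text
t: 7.33
tool_pos: [0.5717, 0.0055, 0.1063]
orientation: [-3.086, -0.586, 0.001]
force: [0.4, -1.5, -0.4]
opening: 0.0521
gripper_force: 0.0
t: 8.17
tool_pos: [0.4424, -0.2103, 0.2186]
orientation: [3.086, 0.586, 0.0]
force: [0.0, -1.2, -0.6]
opening: 0.0558
gripper_force: 0.0
```

View pics/top3.png

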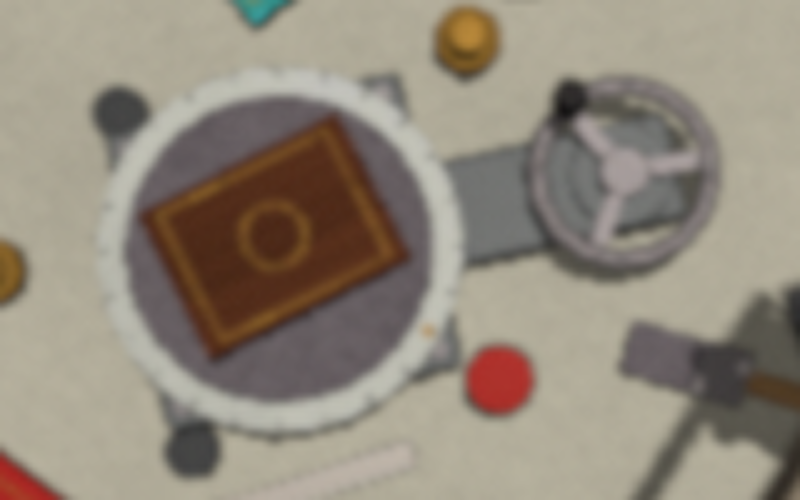

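The stud went from (361,101) to (428,331), a chord of about 162 mm, which is a quarter turn. The handle is back at its start angle and the book moved only a few millimetres. I'll let the arm settle and hand in.

```bash
python3 -m inch '[0,0,0,0,60,0,0,0,0,60,0,0,0,0,60]'; python3 -c "
from plant import job
print(job.close_job())"
```

```text
t: 8.47
tool_pos: [0.4442, -0.2084, 0.2186]
orientation: [-3.086, -0.586, -0.001]
force: [0.3, 0.4, -0.1]
opening: 0.0558
gripper_force: 0.0
the job is handed in; nothing more can be done
None
```

The handwheel was wound two full turns clockwise and released; the table measured a quarter turn (stud moved about 162 mm) with the book still flat on it, and the job was handed in at about 8.5 s with no verdict returned.

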